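# Tip a gift carton onto the labelling mat

## Task

Tip the standing brown gift carton over onto the green mat by pushing it near its top, then push it along, lying down, until its top end is flush and square against the wooden stop at the far end of that mat and it lies wholly on the mat. Only push it with the fingers: do not grip or lift it, do not let it fall on the red mat, leave everything else where it stands, and finish clear of it.

Things in the scene. Friction and masses are not known exactly. Their poses are not given: they have to be found in the camera images.
- station: Fixed white strip, 200 x 588 mm, with two flat painted mats and a dark wooden stop at each end. Origin: on the table at the strip's middle, between the mats; y runs along the strip, z up. Stops: 180 mm wide, 24 thick, 50 high, inner faces at y = +270 and -270 mm. Strip and mats look 1 mm thick but do not touch anything.
- green_mat: Green mat, 180 (x) x 250 mm (y), flat on the station; origin at its centre on the table, at station y = +145 or -145 mm (varies from run to run). Its outer edge meets a stop, its inner edge is 20 mm from the station's middle.
- red_mat: The red mat, the same size as the green one, on the other side of the station's middle; origin at its centre.
- carton: Rigid brown gift carton, wine-red band, 90 (x) x 60 (y) x 190 mm (z, to its top), 0.25-0.5 kg. Origin: centre of its underside. Starts upright at the station's middle, its wide faces towards the mats within 9 degrees. Pushed high it tips over its far lower edge, falling by itself past 18 degrees; lying it is 60 mm high, top end then 30-65 mm from the stop; slides with 1-5 N.
- carton_top (a point): The centre of the carton's top face, 190 mm from the carton's origin along its z.
- half_bottle: Bystander: green half bottle, 62 mm diameter, 240 mm tall, standing on the far side of the station (away from the robot), to one side. Origin under its centre.
- white_carton: Bystander: white carton with a blue band, 60 x 60 x 150 mm, standing on the far side of the station, to the other side. Origin under its centre.
- cork: Bystander: cork, 24 mm diameter, 45 mm tall, standing on the far side of the station near its middle. Origin under its centre.
- label_roll: Bystander: roll of white labels, 84 mm diameter, 40 mm high, lying flat on the near side of the station. Origin under its centre.
- jar: Bystander: amber jar with a brass lid, 68 mm diameter, 85 mm tall, on the near side of the station. Origin under its centre.
- corkscrew: Bystander: folded corkscrew, about 110 x 26 x 12 mm, lying on the near side of the station near its middle. Origin under the centre of its body, its length along its y.
Not all that is in view belongs to the job. Leave any purple look-alike of the carton alone.

How it is judged (in metres and radians):
On the way, in this order (a step that is already met when the one before it is completed fails the run):
1. the carton has been tipped over and lies on the green mat (its ends may overhang by up to 15 mm) (angle between carton's own z axis and vertical between 1.48 and 1.66 rad and height (world z) of carton below 0.036 m and x of carton in the frame of green_mat between -0.055 and 0.055 m and y of carton in the frame of green_mat between -0.14 and 0.14 m and x of carton_top in the frame of green_mat between -0.055 and 0.055 m and y of carton_top in the frame of green_mat between -0.14 and 0.14 m), for 0.2 s.
2. the carton lies with its top end flush against the stop (angle between carton's own z axis and vertical between 1.48 and 1.66 rad and height (world z) of carton below 0.036 m and (y of carton_top in the frame of station above 0.264 m or y of carton_top in the frame of station below -0.264 m) and angle between the z axis of carton and the y axis of station, either way round below 0.08 rad), for 0.2 s.
At the end, for the whole second after the job is handed in: The carton lies flat on a wide face, at rest, wholly on the green mat (its ends' centres within 43 mm of the mat's long centre line), its top end within 6 mm of the wooden stop beyond that mat and its length square to the stop within 0.08 rad (all of step 2 and x of carton in the frame of green_mat between -0.043 and 0.043 m and y of carton in the frame of green_mat between -0.132 and 0.132 m and x of carton_top in the frame of green_mat between -0.043 and 0.043 m and y of carton_top in the frame of green_mat between -0.132 and 0.132 m and linear speed of carton below 0.02 m/s and angular speed of carton below 0.1 rad/s); the robot touches nothing.
It fails at once if the carton is lifted or carried off the table (height (world z) of carton above 0.06 m or height (world z) of carton_top above 0.212 m).
It fails at once if the carton falls onto the red mat (angle between carton's own z axis and vertical above 1.3 rad and x of carton_top in the frame of red_mat between -0.09 and 0.09 m and y of carton_top in the frame of red_mat between -0.125 and 0.125 m).
It fails at once if a bystander (bottle, white carton, cork, label roll, jar or corkscrew) is moved over 15 mm or knocked over (distance of any of half_bottle, white_carton, cork, label_roll, jar, corkscrew from where it was at the start of the episode above 0.015 m or angle between any of half_bottle, white_carton, cork, label_roll, jar, corkscrew's own z axis and vertical above 0.3 rad).
It also fails if it takes over 67 s, if anything falls off the work surface, if the arm or the gripper's body presses on something with over 40 N, if the wrist force passes 120 N, or if a joint passes its speed limit or range.

## Robot

A 6-joint arm with a two-finger parallel gripper is mounted at the origin on the work surface. World frame = base frame: x ahead of the robot, y to its left, z up, the work surface at z = 0. Lengths are in mm, angles in degrees, forces in N, time in s.
With the tool pointing down it reaches from about 350 to 850 mm from the base axis. Payload 8.1 kg.
Tool frame: the origin (TCP) lies midway between the tips of the shut fingers; the grasp point (between the pads) lies 19 mm behind it (r.grasp_offset is the distance from the TCP to the grasp point, in mm); z points along the fingers, x is the direction in which the jaws open and shut, and the axes are right-handed (so a half turn about z gives the same grasp; the last joint's range is limited). The gripper opens to 85 mm and grips with 20 to 120 N. Pads are 22 mm wide; open, the fingers measure 114 mm over their backs; the gripper's body (76 mm by 85 mm) begins 54 mm behind the grasp point. The pads swing forward as they close: fully open they stand 13 mm farther back than shut.
Start: joints at [-80.695, 7.471, 85.268, -0, 87.261, -4.893], TCP at [147.183, -581.672, 231.292] pointing down, gripper open.
Joint ranges: [-169.43, 169.43], [-51.17, 129.36], [1.28, 143.12], [-76.62, 256.62], [0, 156.53], [-152.29, 152.29]. Speed limits (degrees/s): [136.94, 136.94, 159.86, 180, 180, 180].

## Interface

Orientations are given as [roll, pitch, yaw] about the fixed x, y, z axes, in that order (R = Rz(yaw) Ry(pitch) Rx(roll)).
In Python, from bench import r, optics, hand_in gives the robot as it stands.
- The arm moves only by the shell command python3 -m pendant 'ROWS' [FORCE]. ROWS is JSON, a list of rows, each a list of 5 numbers: the opening, from 0 (shut) to 1 (fully open), then the shift along the tool's x, y, z in mm, then the turn about the tool's z in degrees. A call has 1 to 10 rows; each row shifts and turns the commanded pose from where the row before left it, along the tool's axes as they then stand; what a row does not reach is not made up. A row lasts 1/10 s, in which the tool goes at most 50 mm and 8.59 degrees, less where a joint would pass 70% of its speed; a pose out of reach is approached as far as the arm can. A call with a gripper value outside its range is refused whole. The fingers move at their own pace and stop on an object; FORCE is the grip in N (left out, the last holds). Time passes only in rows, so rows that do not move let the fingers close. It gives the time, the measured TCP pose, the force and the opening at its end, in the units of the state.
- r.sense(): the state, without advancing time (a new reading comes with each control period).
- optics.snapshot(name): name is "scene" or "top" or "wrist"; returns (picture, depth): 384x512x3 uint8, blue, green, red; 384x512 float32, mm along the optical axis (not along the pixel's ray), 0 where there is no reading.
- optics.camera_params(name): a dict with "camera_matrix" (3x3 intrinsics, pixels), "eye" and "orientation" of the camera in the world. Camera axes: x right, y down, z forward; pixel columns grow to the right and rows downward; lengths in mm; the calibration is good to about 2 mm. A picture is of the moment at which its call begins: read the wrist's pose just before it. camera_params takes no time and is no camera call; for the wrist camera it gives the pose at the moment of the call.
- hand_in(): hands the job in, once; it reports no verdict.
Trained networks look in the newest picture that a camera, given by its name, has taken for a name from the list of things; names that differ only in an ending like _2 or _b are one class to them, and where a whole thing is asked for, a point or a joint stands for the part that bears it (a point fixed in the world has none). Each returns a list of dicts, best first, with "score" (0 to 1); they miss things now and then, are a little off and sometimes report something else, mostly with a low value. They report only what shows in the picture. A call takes as long as a camera call. They do not tell look-alikes from the thing itself.
- optics.search_frame(camera, query): "at" ([x, y, z] in mm, in world coordinates, good to about 4 mm: the middle of the surface that is visible of it).
The state is a dict: "time": time; "joint_pos": joint angles; "qd": joint speeds; "joint_efforts": joint torques, N m; "tool_pos": TCP position; "tcp_rot": TCP orientation; "ft_force": force on the tool from outside, world axes, zero at the start; "wrist_torque": the same for the moment, N m; "finger_gap": finger opening in mm.
Only numpy, scipy, OpenCV 4.12 (cv2) and the standard library are available. Lean on these libraries where they do the work, as an engineer would, in place of code of your own. Each camera call takes 0.05 s, during which the arm holds its last target. There are 200 camera calls.

## Working session

There is one attempt and no reset: what is moved stays moved. The work goes in short steps, Python scripts to look and compute and a shell command to move; the robot and the scene stay as the last step left them, time stands still between calls to the robot, and variables do not carry over. Pictures are saved under pics/ and viewed, about 8 in all and at most 12, crops included, and the job is handed in when it is done.

```bash
ls; mkdir -p pics; cat > h.py <<'E'
import numpy as np, cv2
from bench import r, optics, hand_in
def cam(n):
    p=optics.camera_params(n); K=np.array(p["camera_matrix"]); return K,np.array(p["eye"]),p["orientation"]
E
python3 - <<'E'
from h import *
s=r.sense(); print(s['time'],s['tool_pos'],s['tcp_rot'],s['finger_gap'])
for n in("scene","top"):
    im,d=optics.snapshot(n); cv2.imwrite(f"pics/{n}0.png",im); np.savez(f"{n}0",im=im,d=d); print(n,optics.camera_params(n))
    for q in("station","green_mat","red_mat","carton","half_bottle","white_carton","cork","label_roll","jar","corkscrew"):
        print(q,[(np.round(o["at"]).tolist(),round(o["score"],2)) for o in optics.search_frame(n,q)][:3])
a=np.hstack([cv2.imread("pics/scene0.png"),cv2.imread("pics/top0.png")]); cv2.imwrite("pics/a.png",cv2.resize(a,(800,300),interpolation=cv2.INTER_AREA))
E
```

```text
pics
0.0 [ 147.10924808 -581.0920928   230.22812869] [-1.79989965e+02  1.08586203e-01 -7.58011473e+01] 85.2334006363294
scene {'camera_matrix': array([[465.3889069 ,   0.        , 255.45849489],
       [  0.        , 465.3889069 , 191.43312365],
       [  0.        ,   0.        ,   1.        ]]), 'eye': array([1239.42474766, -517.74985482,  667.68091287]), 'orientation': array([-121.0121627 ,   -1.11142918,   50.88472679])}
station [([626.0, -253.0, 22.0], 0.69)]
green_mat [([601.0, -154.0, -1.0], 0.71), ([627.0, -254.0, 22.0], 0.23)]
red_mat [([573.0, 162.0, 0.0], 0.98)]
carton [([591.0, -17.0, 141.0], 0.97), ([823.0, 253.0, 116.0], 0.57)]
half_bottle [([764.0, -126.0, 123.0], 0.64), ([628.0, -253.0, 16.0], 0.33)]
white_carton [([707.0, 156.0, 93.0], 0.95)]
cork [([730.0, 14.0, 27.0], 0.57)]
label_roll [([483.0, -175.0, 33.0], 0.7), ([602.0, -155.0, 3.0], 0.19)]
jar []
corkscrew [([434.0, -22.0, 10.0], 0.6), ([627.0, -256.0, 21.0], 0.55)]
top {'camera_matrix': array([[352.67257347,   0.        , 258.38486007],
       [  0.        , 352.67257347, 195.49088994],
       [  0.        ,   0.        ,   1.        ]]), 'eye': array([ 421.52115078,    6.95399838, 1018.40351618]), 'orientation': array([-169.63430589,    1.52416789,  -90.32881151])}
station [([555.0, -8.0, 9.0], 0.87)]
green_mat [([602.0, -146.0, -1.0], 0.64)]
red_mat [([546.0, 148.0, 2.0], 0.57)]
carton [([574.0, 2.0, 186.0], 0.88), ([791.0, 260.0, 167.0], 0.79), ([407.0, 102.0, 86.0], 0.61)]
half_bottle [([732.0, -111.0, 152.0], 0.84)]
white_carton []
cork [([576.0, 2.0, 189.0], 0.62), ([720.0, 24.0, 47.0], 0.55), ([604.0, -148.0, 1.0], 0.48)]
label_roll []
jar [([406.0, 100.0, 85.0], 0.55)]
corkscrew [([427.0, -17.0, 16.0], 0.91)]
```

View pics/a.png

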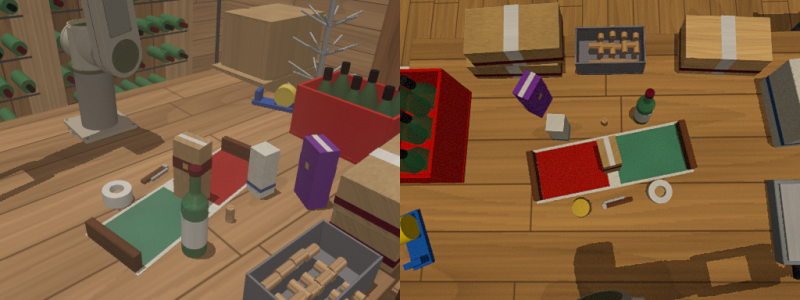

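The scene view shows the brown carton at about (192,165) and the top view at (610,152). The purple look-alike is at (315,172) and (532,92), and the cardboard boxes at the back are other brown things. The green mat lies on the -y side. Next I'll measure precisely and take a close crop.

```bash
cat >> h.py <<'E'
from scipy.spatial.transform import Rotation as Ro
def world(n,d,P=None):
    P=P or optics.camera_params(n); K=P["camera_matrix"]; h,w=d.shape
    v,u=np.mgrid[:h,:w]; c=np.stack([(u-K[0,2])/K[0,0]*d,(v-K[1,2])/K[1,1]*d,d],-1)
    return c@Ro.from_euler('xyz',P["orientation"],degrees=True).as_matrix().T+P["eye"]
def rect(p):
    (c,s,a)=cv2.minAreaRect(p[:,:2].astype(np.float32)); return np.round(c,1),np.round(s,1),round(a,2)
E
python3 - <<'E'
from h import *
z=np.load("top0.npz"); im=z['im'];d=z['d'];W=world("top",d)
hsv=cv2.cvtColor(im,cv2.COLOR_BGR2HSV);H,S,V=cv2.split(hsv)
ok=(d>0)&(W[...,0]>400)&(W[...,0]<720)&(abs(W[...,1])<330)
def comp(m):
    m=cv2.morphologyEx(m.astype(np.uint8),cv2.MORPH_OPEN,np.ones((2,2)));n,l,st,_=cv2.connectedComponentsWithStats(m); return l==1+np.argmax(st[1:,4])
flat=ok&(abs(W[...,2])<12)
for nm,m in (("green",flat&(H>55)&(H<90)&(S>80)),("red",flat&((H<6)|(H>172))&(S>150)),
  ("stopR",ok&(W[...,2]>38)&(W[...,2]<60)&(W[...,1]<-200)),("stopL",ok&(W[...,2]>38)&(W[...,2]<60)&(W[...,1]>200)),
  ("carton",ok&(W[...,2]>178)&(W[...,2]<205)&(abs(W[...,1])<80)),("jar",ok&(W[...,2]>70)&(W[...,2]<100)&(W[...,0]<450)),("roll",ok&(W[...,2]>28)&(W[...,2]<50)&(W[...,0]<510)&(W[...,1]>-210)&(W[...,1]<-100)),("screw",ok&(W[...,2]>7)&(W[...,2]<25)&(W[...,0]<470)&(abs(W[...,1])<90))):
    m=comp(m);p=W[m];print(nm,m.sum(),np.round(np.median(p,0),1),rect(p))
s=cv2.imread("pics/top0.png")[130:270,140:400]; cv2.imwrite("pics/b.png",cv2.resize(s,(780,420)))
E
```

```text
green 4759 [ 598.8 -149.5    0.6] (array([ 567. , -120.3]), array([235.6, 306.5]), 11.26)
red 4938 [539.7 147.4   0.6] (array([517., 138.]), array([235.8, 250.4]), 10.6)
stopR 611 [ 625.5 -276.1   49. ] (array([ 528.6, -194.4]), array([161.4, 426.5]), 48.75)
stopL 602 [515.7 274.6  48.9] (array([458.4, 191.6]), array([347.4, 145.2]), 56.03)
carton 936 [574.7   3.2 189.3] (array([545.6,  -9.4]), array([237.9,  78.2]), 10.69)
jar 274 [413.  100.6  84.4] (array([415.6, 101.3]), array([56. , 33.8]), 88.95)
roll 588 [ 458.3 -173.1   39.3] (array([ 460. , -107.6]), array([227.5,  81.8]), 88.8)
screw 292 [421.6 -21.2  10.6] (array([425.3, -23.9]), array([ 26.4, 111.9]), 15.35)
```

View pics/b.png

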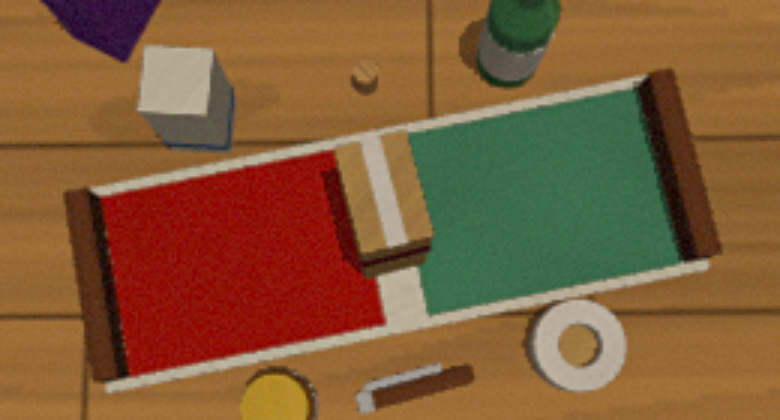

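The crop confirms the choice: the brown carton is at (385,195) in the crop, between the red mat on the left and the green mat on the right. The purple one is at (100,20). Now I need the carton's yaw and exact position.

```bash
cat >> h.py <<'E'
C=np.array([570.6,-.75]); g=np.array([.1955,-.9807]); p=np.array([.9807,.1955])
def st(xy): q=np.asarray(xy)[...,:2]-C; return np.stack([q@p,q@g],-1)   # (across away from robot, along to green)
def fit(P):
    q=st(P); m=np.median(q,0); q=q[np.linalg.norm(q-m,axis=1)<130]
    lo,hi=np.percentile(q,[1,99],0); return q,m,lo,hi
E
python3 - <<'E'
from h import *
z=np.load("top0.npz"); im=z['im'];d=z['d'];W=world("top",d)
q=st(W)
def pixrect(m,zz):
    m=cv2.medianBlur(m.astype(np.uint8),5);c=max(cv2.findContours(m,0,1)[0],key=cv2.contourArea)
    P=optics.camera_params("top");K=P["camera_matrix"];b=c[:,0,:].astype(float)
    ray=np.c_[(b-K[[0,1],[2,2]])/K[0,0],np.ones(len(b))]@Ro.from_euler('xyz',P["orientation"],degrees=True).as_matrix().T
    w=P["eye"]+ray*((zz-P["eye"][2])/ray[:,2])[:,None]
    return cv2.minAreaRect(st(w).astype(np.float32))
m=(abs(W[...,2]-189)<9)&(np.linalg.norm(q,axis=-1)<90)
print("top",pixrect(m,190))
m=(abs(W[...,2]-49)<8)&(q[...,1]>240)&(q[...,1]<320)&(abs(q[...,0])<110); print(pixrect(m,50))
m=(abs(W[...,2]-49)<8)&(q[...,1]<-240)&(q[...,1]>-320)&(abs(q[...,0])<110); print(pixrect(m,50))
t=r.sense()['tool_pos']; print("tcp st",st(t),t)
E
```

```text
top ((8.922531127929688, -5.533754348754883), (59.68263244628906, 91.34284973144531), 87.70492553710938)
((5.092689514160156, 278.3204040527344), (179.1154022216797, 26.388212203979492), 0.37709173560142517)
((5.971549987792969, -282.3092956542969), (179.6448974609375, 25.317468643188477), 0.1581384539604187)
tcp st [-528.82014162  486.92829171] [ 147.17749409 -581.66913084  231.27721024]
```

```bash
python3 -m pendant '[[0.5,0,0,-20,-7.9],[0.5,0,0,-20,-7.9],[0.5,0,0,-20,-7.9],[0.5,0,0,-10,-7.9],[0.5,0,0,0,-7.9],[0.5,0,0,0,-7.9],[0.5,0,0,0,-7.9],[0.5,0,0,0,-7.9],[0.5,0,0,0,-7.9],[0.5,0,0,0,-7.9]]'
```

```text
time: 2.1
tool_pos: [147.2, -581.7, 301.3]
tcp_rot: [-180.0, -0.0, 3.5]
ft_force: [0.4, -0.4, -0.4]
finger_gap: 42.9
```

```bash
sed -i 's/^C=.*/C=np.array([575.6,2.3]); g=np.array([.1955,-.9807]); p=np.array([.9807,.1955])/' h.py
python3 -m pendant '[[0.5,0,0,0,-7.8],[0.5,30,-32,0,0],[0.5,30,-32,0,0],[0.5,30,-32,0,0],[0.5,30,-32,0,0],[0.5,30,-32,0,0],[0.5,30,-32,0,0],[0.5,30,-32,0,0],[0.5,30,-32,0,0],[0.5,30,-32,0,0]]'
python3 -c "
from h import *
s=r.sense();print(st(s['tool_pos']),s['tool_pos'],s['tcp_rot'],s['finger_gap'])"
```

```text
time: 3.1
tool_pos: [357.9, -245.9, 301.6]
tcp_rot: [180.0, -0.0, 11.0]
ft_force: [1.0, -1.0, -0.1]
finger_gap: 42.9
[-262.03749457  200.83039631] [ 357.88059092 -245.88450167  301.57901982] [ 1.79959655e+02 -3.33529715e-02  1.09811090e+01] 42.896085580692564
```

```bash
python3 -m pendant '[[0.5,30,-32,0,0],[0.5,30,-32,0,0],[0.5,30,-32,0,0],[0.5,30,-32,0,0],[0.5,30,-32,0,0],[0.5,30,-32,0,0],[0.5,30,-32,0,0],[0.5,30,-32,0,0],[0.5,22,-32,0,-0.3],[0.5,0,0,0,0]]' && python3 -m pendant '[[0.5,0,0,-0,0],[0.5,0,0,35,0],[0.5,0,0,35,0],[0.5,0,0,35,0],[0.5,0,0,35,0],[0.5,0,0,0,0]]'
python3 - <<'E'
from h import *
s=r.sense();print(st(s['tool_pos']),s['tool_pos'],s['tcp_rot'],s['ft_force'])
im,d=optics.snapshot("top");cv2.imwrite("pics/c.png",cv2.resize(im[130:270,140:400],(780,420)))
E
```

```text
time: 4.1
tool_pos: [560.3, 89.5, 300.6]
tcp_rot: [-179.9, 0.0, 11.6]
ft_force: [-0.2, -0.9, -0.3]
finger_gap: 42.6
time: 4.7
tool_pos: [555.4, 83.7, 155.7]
tcp_rot: [-179.9, 0.6, 11.2]
ft_force: [-1.4, -0.3, -0.5]
finger_gap: 42.7
[ -3.87176954 -83.73829346] [555.43197282  83.66580416 155.65026816] [-179.94112992    0.55602075   11.20237861] [-1.4376306  -0.25784986 -0.52196589]
```

View pics/c.png

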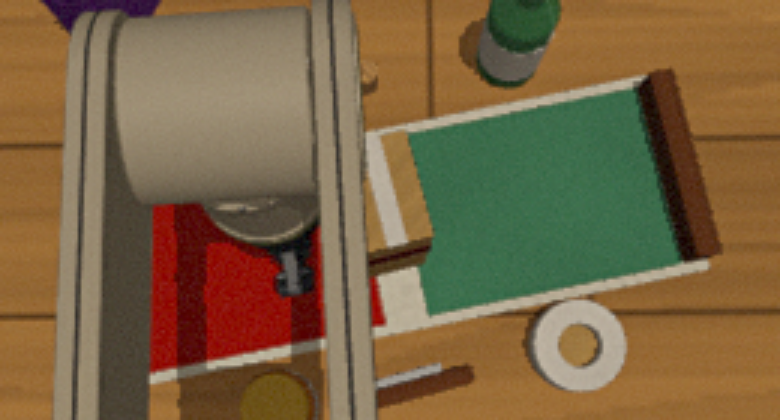

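```bash
python3 -m pendant '[[0.5,6,10,0,0],[0.5,0,10,0,0],[0.5,0,10,0,0],[0.5,0,4,0,0],[0.5,0,4,0,0],[0.5,0,4,0,0],[0.5,0,4,0,0],[0.5,0,4,0,0],[0.5,0,4,0,0],[0.5,0,4,0,0]]'
python3 - <<'E'
from h import *
s=r.sense();print(st(s['tool_pos']),s['tool_pos'],s['ft_force'])
im,d=optics.snapshot("scene");cv2.imwrite("pics/d.png",im)
E
```

```text
time: 5.75
tool_pos: [576.8, 29.3, 161.2]
tcp_rot: [-180.0, 0.0, 11.3]
ft_force: [0.3, -0.2, -0.2]
finger_gap: 42.6
[  6.45211251 -26.26665196] [576.79246493  29.32128975 161.24539855] [ 0.2606871  -0.20750213 -0.2205439 ]
```

View pics/d.png

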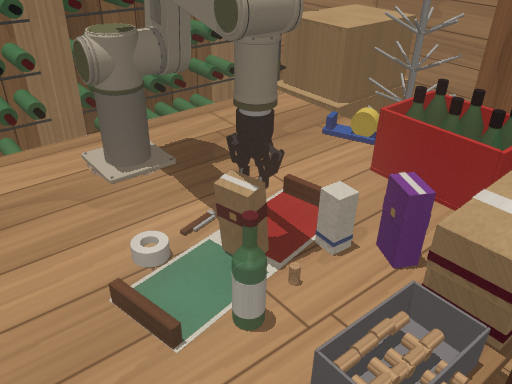

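The carton at (240,215) is starting to lean toward the green mat, with both fingers behind its top.

```bash
python3 -m pendant '[[0.5,0,4,0,0],[0.5,0,3,0,0],[0.5,0,3,0,0],[0.5,0,3,0,0],[0.5,0,3,0,0],[0.5,0,3,0,0],[0.5,0,3,0,0],[0.5,0,3,0,0],[0.5,0,3,0,0],[0.5,0,3,0,0]]'
python3 - <<'E'
from h import *
s=r.sense();print(st(s['tool_pos']),s['ft_force'])
im,d=optics.snapshot("scene");W=world("scene",d);q=st(W)
m=(abs(q[...,0])<60)&(q[...,1]>-60)&(q[...,1]<265)&(W[...,2]>15)
for a in range(-60,260,20):
    k=m&(abs(q[...,1]-a-10)<10); print(a,k.sum(),np.round(np.percentile(W[k][:,2],95)) if k.sum()>5 else '',end='; ')
E
```

```text
time: 6.8
tool_pos: [582.9, -1.2, 161.3]
tcp_rot: [180.0, 0.0, 11.3]
ft_force: [0.6, 0.1, -0.1]
finger_gap: 42.7
[6.44582093 4.80553469] [ 0.58220295  0.11619002 -0.07857376]
-60 22 496.0; -40 275 537.0; -20 1066 537.0; 0 2555 529.0; 20 2806 529.0; 40 2792 533.0; 60 2370 543.0; 80 234 184.0; 100 0 ; 120 0 ; 140 0 ; 160 0 ; 180 0 ; 200 0 ; 220 0 ; 240 0 ;
```

```bash
python3 -m pendant '[[0.5,0,3,0,0],[0.5,0,3,0,0],[0.5,0,3,0,0],[0.5,0,3,0,0],[0.5,0,3,0,0],[0.5,0,0,0,0],[0.5,0,0,0,0],[0.5,0,0,0,0],[0.5,0,0,0,0],[0.5,0,0,0,0]]'
python3 - <<'E'
from h import *
s=r.sense();print(st(s['tool_pos']),s['ft_force'])
im,d=optics.snapshot("scene");cv2.imwrite("pics/e.png",im)
E
```

```text
time: 7.85
tool_pos: [585.8, -15.5, 161.3]
tcp_rot: [180.0, -0.0, 11.3]
ft_force: [-0.2, 0.3, -0.0]
finger_gap: 43.4
[ 6.51064941 19.40214224] [-0.20009653  0.34745058 -0.03454379]
```

View pics/e.png

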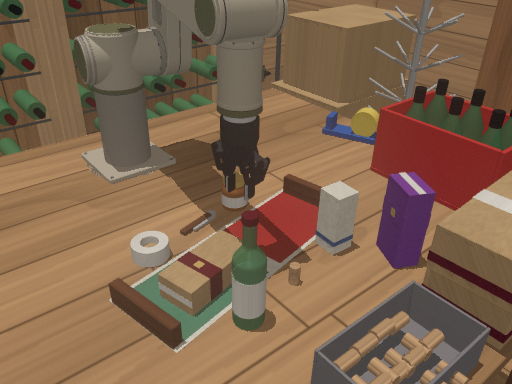

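The carton now lies on the green mat, around (205,270), about 50 mm short of the stop at (145,310). The bystanders haven't moved. I'll back off, then measure.

```bash
python3 -m pendant '[[0.5,0,-20,0,0],[0.5,0,-20,0,0],[0.5,0,-20,0,0],[0.5,0,-10,0,0],[0.5,0,0,0,0]]'
cat >> h.py <<'E'
def lying():
    for n in ("top","scene"):
        im,d=optics.snapshot(n);W=world(n,d);q=st(W)
        m=(d>0)&(abs(W[...,2]-60)<6)&(abs(q[...,0])<85)&(q[...,1]>0)&(q[...,1]<290)
        m=cv2.erode(cv2.medianBlur(m.astype(np.uint8),5),np.ones((3,3)))>0
        Q=q[m]; (c,s,a)=cv2.minAreaRect(Q.astype(np.float32)); print(n,m.sum(),np.round(c,1),np.round(s,1),round(a,2),"along pct",np.round(np.percentile(Q[:,1],[1,99]),1),"across",np.round(np.percentile(Q[:,0],[1,99]),1))
    s=r.sense();print(s['time'],st(s['tool_pos']),s['tool_pos'],s['tcp_rot'],s['ft_force'])
E
python3 -c "
from h import *
lying()"
```

```text
time: 8.4
tool_pos: [571.9, 54.1, 161.3]
tcp_rot: [-180.0, -0.0, 11.4]
ft_force: [1.2, -0.1, 1.1]
finger_gap: 42.6
top 1873 [-20.3  73.3] [309.8 134.8] 63.26 along pct [ 39.7 212.6] across [-33.4  51.7]
scene 2364 [214.5 374.9] [839.6 155.7] 48.86 along pct [ 36.4 217.2] across [-31.5  56.3]
8.5 [  6.5208498  -50.10803519] [572.19885183  52.71614227 161.34595343] [ 1.79974183e+02 -4.57057301e-03  1.13248490e+01] [-0.39271559 -0.54425499 -0.58151538]
```

```bash
python3 -m pendant '[[0.5,4,0,30,0],[0.5,0,0,30,0],[0.5,0,0,30,0],[0.5,0,0,30,0],[0.5,0,0,19,0],[0.5,0,15,0,0],[0.5,0,15,0,0],[0.5,0,15,0,0],[0.5,0,10,0,0],[0.5,0,0,0,0]]'
python3 -m pendant '[[0.5,0,4,0,0],[0.5,0,4,0,0],[0.5,0,4,0,0],[0.5,0,4,0,0],[0.5,0,4,0,0],[0.5,0,4,0,0],[0.5,0,4,0,0],[0.5,0,4,0,0],[0.5,0,4,0,0],[0.5,0,0,0,0]]'
sed -i 's/np.ones((3,3)))>0/np.ones((3,3)))*m>0/' h.py
python3 - <<'E'
from h import *
lying()
im,d=optics.snapshot("scene");cv2.imwrite("pics/f.png",cv2.resize(im[180:360,90:330],(800,600)))
E
```

```text
time: 9.5
tool_pos: [588.1, -2.3, 23.7]
tcp_rot: [179.9, -0.1, 11.2]
ft_force: [0.8, 0.6, 0.1]
finger_gap: 42.7
time: 10.5
tool_pos: [593.9, -36.2, 22.3]
tcp_rot: [180.0, 0.0, 11.3]
ft_force: [-0.4, -0.9, -0.5]
finger_gap: 42.7
top 889 [  4.7 149.5] [180.2  83.3] 89.75 along pct [ 65.3 238.1] across [-36.2  45.1]
scene 2602 [  5.8 140.7] [203.8  89.5] 89.38 along pct [ 57.1 240.9] across [-35.5  49. ]
10.6 [10.21764245 41.18016422] [593.67129526 -36.08811665  22.06590512] [1.79964084e+02 2.66954962e-02 1.12696005e+01] [-1.14242969  0.05368989 -0.32839984]
```

View pics/f.png

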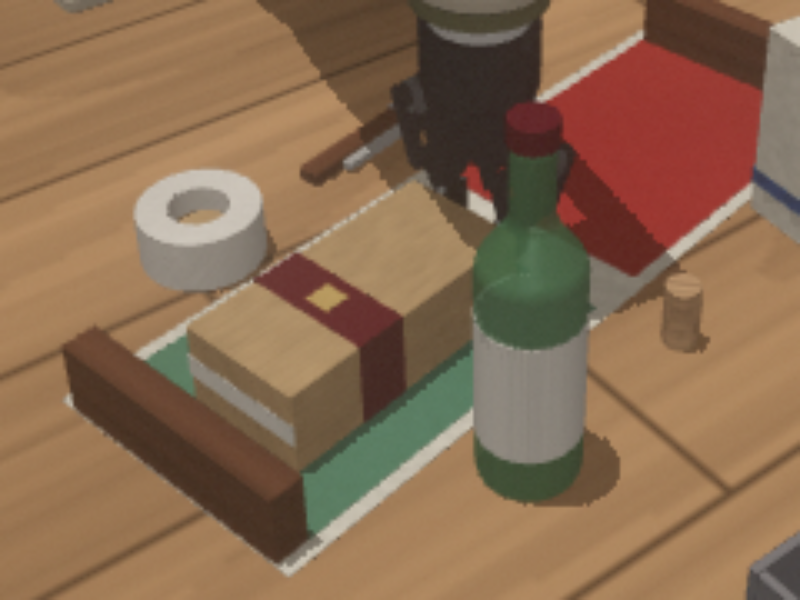

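The carton is square, with its top end at (245,400) in the crop about 28 mm from the stop. I'll keep pushing slowly.

```bash
python3 -m pendant '[[0.5,0,3,0,0],[0.5,0,3,0,0],[0.5,0,3,0,0],[0.5,0,3,0,0],[0.5,0,3,0,0],[0.5,0,3,0,0],[0.5,0,3,0,0],[0.5,0,2,0,0],[0.5,0,0,0,0]]'
python3 -m pendant '[[0.5,0,1,0,0],[0.5,0,1,0,0],[0.5,0,0,0,0]]'
python3 -c "
from h import *
lying()"
```

```text
time: 11.55
tool_pos: [598.5, -58.5, 22.4]
tcp_rot: [180.0, -0.0, 11.3]
ft_force: [-0.7, 0.6, -0.0]
finger_gap: 42.3
time: 11.85
tool_pos: [598.9, -59.8, 22.5]
tcp_rot: [-180.0, -0.0, 11.3]
ft_force: [-0.9, 2.8, 1.3]
finger_gap: 42.7
top 759 [  5.  175.3] [ 83.1 176.9] 0.13 along pct [ 91.3 262.6] across [-36.   44.7]
scene 2803 [  6.2 164. ] [206.3  88.4] 89.87 along pct [ 80.  265.2] across [-35.2  49.1]
11.95 [10.66294969 65.42213853] [598.84735162 -59.77533526  22.44938808] [-1.79999661e+02 -1.44765277e-02  1.13040057e+01] [-1.11014638  2.71031942  1.40523595]
```

Close. I'll use 1 mm rows and watch for a rise in force.

```bash
for i in 1; do python3 -m pendant '[[0.5,0,1,0,0],[0.5,0,1,0,0],[0.5,0,0,0,0]]'; python3 -m pendant '[[0.5,0,1,0,0],[0.5,0,1,0,0],[0.5,0,0,0,0]]'; done
python3 -c "
from h import *
lying()"
```

```text
time: 12.25
tool_pos: [599.3, -61.8, 22.5]
tcp_rot: [-180.0, -0.0, 11.3]
ft_force: [-0.1, 3.9, 3.0]
finger_gap: 42.6
time: 12.55
tool_pos: [599.5, -62.6, 22.5]
tcp_rot: [-179.9, -0.0, 11.3]
ft_force: [-1.6, 9.6, 4.8]
finger_gap: 42.5
top 737 [  4.5 178.1] [178.   83.9] 89.35 along pct [ 93.6 265.7] across [-35.9  44.7]
scene 2843 [  6.3 166.1] [ 89.2 206.4] 0.44 along pct [ 82.2 267.9] across [-35.2  49.4]
12.65 [10.71999166 68.32629861] [599.4710605  -62.61231394  22.50352285] [-1.79902937e+02 -6.46857090e-03  1.13152351e+01] [-2.11729069 11.06973273  4.9866076 ]
```

```bash
python3 -m pendant '[[0.5,0,1,0,0],[0.5,0,0,0,0],[0.5,0,0,0,0]]'; python3 -m pendant '[[0.5,0,-3,0,0],[0.5,0,-10,0,0],[0.5,0,-25,0,0],[0.5,0,-30,0,0],[0.5,0,0,-35,0],[0.5,0,0,-40,0],[0.5,0,0,-40,0],[0.5,0,0,-40,0],[0.5,0,-30,-40,0],[0.5,0,-30,0,0]]'; python3 -m pendant '[[0.5,0,-40,0,0],[0.5,0,-40,0,0],[0.5,0,0,0,0],[0.5,0,0,0,0]]'
python3 - <<'E'
from h import *
lying()
a,_=optics.snapshot("scene");b,_=optics.snapshot("top")
cv2.imwrite("pics/g.png",np.hstack([cv2.resize(a[170:350,90:330],(480,360)),cv2.resize(b[130:310,250:410],(320,360))]))
for n in("scene","top"):
    optics.snapshot(n)
    for q in("half_bottle","white_carton","cork","label_roll","jar","corkscrew"):
        print(n,q,[(np.round(o["at"]).tolist(),round(o["score"],2)) for o in optics.search_frame(n,q)][:1])
E
```

```text
time: 12.95
tool_pos: [599.4, -62.6, 22.5]
tcp_rot: [-179.8, 0.0, 11.3]
ft_force: [-2.9, 15.2, 6.6]
finger_gap: 42.8
time: 13.95
tool_pos: [578.1, 60.6, 225.0]
tcp_rot: [179.8, -0.7, 11.2]
ft_force: [0.8, -0.2, 0.0]
finger_gap: 43.1
time: 14.35
tool_pos: [558.7, 139.7, 217.1]
tcp_rot: [180.0, 0.0, 11.4]
ft_force: [0.4, 0.2, 0.5]
finger_gap: 42.6
top 1972 [  5.4 174.7] [ 85.8 183.4] 0.27 along pct [ 85.1 264.5] across [-35.9  46.1]
scene 2801 [  6.3 175.8] [186.9  88.6] 89.81 along pct [ 86.4 267.9] across [-35.3  49.3]
14.45 [  10.36676842 -136.64403063] [559.05266167 138.33449167 217.09834284] [1.79955270e+02 1.16874585e-02 1.12694412e+01] [-0.12631959 -0.99341355 -0.23298385]
scene half_bottle [([765.0, -125.0, 119.0], 0.83)]
scene white_carton [([706.0, 157.0, 92.0], 0.82)]
scene cork [([731.0, 16.0, 29.0], 0.8)]
scene label_roll [([479.0, -180.0, 33.0], 0.73)]
scene jar [([432.0, 94.0, 53.0], 0.65)]
scene corkscrew [([431.0, -18.0, 8.0], 0.81)]
top half_bottle [([733.0, -108.0, 153.0], 0.68)]
top white_carton []
top cork [([717.0, 19.0, 47.0], 0.58)]
top label_roll [([461.0, -168.0, 39.0], 0.68)]
top jar [([409.0, 89.0, 84.0], 0.75)]
top corkscrew [([429.0, -18.0, 17.0], 0.63)]
```

View pics/g.png

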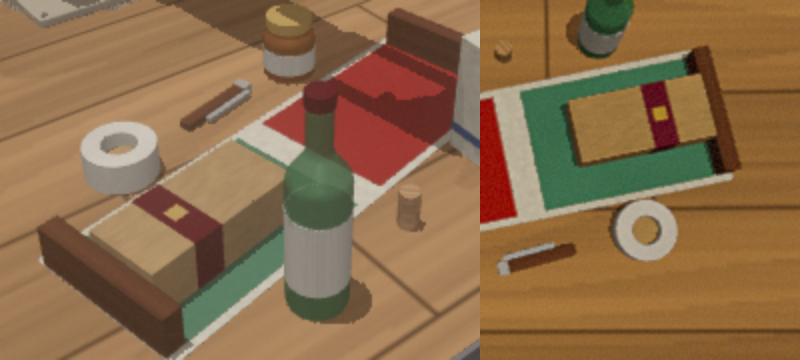

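The carton lies flush and square against the stop at (720,110) in the right half, wholly on the green mat, and the gripper is clear.

```bash
python3 -c "
from h import *
print(hand_in())"
```

```text
the job is handed in; nothing more can be done
None
```

The carton now lies on the green mat with its top end flush against the wooden stop, and the job is handed in. It took about 14.5 s of the 67 s, and `hand_in()` reports no verdict.

I tipped the carton with the half-open fingers at about 165 mm height. I then pushed its lower end with both fingers until the stop held it: the force rose to 15 N with no further tool movement. After that I backed the gripper away, about 215 mm up and over the red mat.

| Check | Result |
|---|---|
| Squareness to the stop | within about 0.3° (limit 0.08 rad, or 4.6°) |
| Offset from the mat's centre line | about 5–6 mm (limit 43 mm) |
| Gap to the stop | The edge-trimmed depth data puts the top end at 265–268 mm, against the stop face at 270 mm. Contact rests mainly on the force rise and the last picture. |
| Wrist force after backing off | about 1 N or less, i.e. noise |
| Bystanders | In the pictures they stand where they were, and the positions found match to within a few mm. |

- **Jar:** the top camera's reading for it differed by about 11 mm between the first and last look. The arm passed near it only well above its height, so I take this as detection noise.
- **White carton:** the network did not find it in the top view, before or after. The scene view had it unmoved.

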